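# Close up the loaded bolt caddy

### The job

The pitch horn bolt is already in the yellow caddy: close the caddy up. Hook one end of the aluminium lid under the caddy's lip and push it in against the spring buffer there (how far the lip and stop wall are set along the caddy varies: go by feel) so that the other end drops in behind the stop wall and the lid lies flat, fully home; then swing the keeper bar over the lid and press it down until it snaps into its detent. Leave the bolt inside and do not disturb the other things on the table.

Things in the scene. Friction and masses are not known exactly. Their poses are not given: they have to be found in the camera images.
- caddy: Yellow polymer bolt caddy, fixed, open on top. Origin: centre of its underside on the table; +x from the lip end (robot side) to the stop wall, +y left, z up; this frame, in mm, is used below. Walls x -116..109, outer y +-62, inner y +-46; the lid rests on their tops at z 50. On them sits the black lid frame: lip, two low side rails and stop wall in one piece. Cavity floor z 4.
- lip (a point): Middle of the inner edge of the lip roof's underside, caddy (-70, 0, 66), with the lid frame at mid setting. The frame is clamped up to 12 either side of that along caddy x; not measured: feel for it. Roof 34 long, y +-62, 6 thick; gap below z 50..66, closed behind. In it a steel spring buffer, face 10 behind the edge, yields 8 more: 2 N at first, 7 N at the end, then solid.
- stop_wall (a point): Middle of the top inner edge of the stop wall, caddy (89, 0, 70), at mid setting; it shifts with the lip (always 159 from the lip's edge). 8 thick, y +-62. The lid must push the buffer in by 4 to 8 to clear it; let go, the buffer presses the lid against it. Side rails: inner faces y +-57.5, top z 55 (z 58 over the middle 60).
- lid: Loose flat aluminium lid, 173 (x) x 108 (y) x 6 thick, about 280 g, the same both ways round. Origin: centre of its underside; x along its length. A black grip block stands on its middle: 20 (x) x 64 (y), its top 40 above the underside. Fully home, the origin is at caddy y 0, z 50 and x 2.5 plus the lid frame's shift.
- keeper (a joint): Angle of the steel keeper bar, rad: 0 = shut, level across the lid and snapped in; 1.57 = upright; up to 2.25 = leaning outwards. The stiff hinge stays where it is left. The detent starts to resist at about 0.12, needs roughly 5 to 9 N on the pad, and has snapped over below about 0.05.
- keeper_hinge (a point): Keeper hinge axis, caddy (62, -72, 65), along caddy x, between ears x 45..79 up to z 78. Bar: 20 wide (along caddy x), 12 thick, centre line through the axis, free end with round nose 151 from it. Shut, it runs along caddy +y, underside 3 above the lid; opening swings the free end up and over to -y.
- keeper_pad (a point): Centre of the pressing face of the black rubber pad on the keeper bar, 117 from the hinge axis and 14 from the bar's centre line; the pad is 20 wide, 36 long, 8 thick, on the face that is uppermost when the bar is shut.
- detent (a point): Spring ball, 12 diameter, steel, at caddy (62, 81, 74), sticking out towards -y from the dark detent tower (x 49..75, y 84..104, top z 92); it snaps over the keeper's nose.
- loaded_bolt: Steel pitch horn bolt, 110 long, 24 across its head and nut, loose, lying in the caddy. Origin under its middle.
- spare_bolt: A like bolt, 110 long, lying on the table. Leave alone. Origin under its middle.
- socket: Steel socket, 34 diameter, 64 high, standing on the table. Leave alone. Origin: centre of its underside.
- spanner: Steel spanner 190 long lying on the table. Leave alone. Origin under its middle.
- tin: Aluminium tin, 68 diameter, 70 high. Leave alone. Origin: centre of its underside.
Mind the look-alikes: they are no part of the job. What is shaped like the loaded_bolt but pink is not meant. Of the things that look like the lid, take the one that is farthest to the robot's right at the start.

How it is judged:
On the way, in this order (a step that is already met when the one before it is completed fails the run):
1. the lid lies fully home in the caddy: hooked under the lip and down behind the stop wall (x of lid in the frame of caddy between -0.0135 and 0.0175 m and y of lid in the frame of caddy between -0.006 and 0.006 m and z of lid in the frame of caddy between 0.047 and 0.054 m and angle between lid's own z axis and vertical below 0.04 rad), for 0.2 s.
2. the keeper bar is snapped shut over the lid (value of joint keeper below 0.04 rad), for 0.2 s.
At the end, for the whole second after the job is handed in: The lid rests fully home behind the stop wall: origin at caddy x -13.5 to 17.5 mm, y within 6 mm, z 47 to 54 mm, level within 0.04 rad, in line with the caddy within 0.08 rad; the keeper bar is shut to below 0.04 rad; the loaded bolt is inside the caddy (all of step 1 and angle between the x axis of lid and the x axis of caddy, either way round below 0.08 rad and value of joint keeper below 0.04 rad and x of loaded_bolt in the frame of caddy between -0.07 and 0.07 m and y of loaded_bolt in the frame of caddy between -0.046 and 0.046 m and z of loaded_bolt in the frame of caddy below 0.04 m and linear speed of lid below 0.02 m/s); the robot touches nothing.
It fails at once if a bystander (spare bolt, socket, spanner or tin) is moved by more than 30 mm (distance of any of spare_bolt, socket, spanner, tin from where it was at the start of the episode above 0.03 m).
It also fails if it takes over 54 s, if anything falls off the work surface, if the arm or the gripper's body presses on something with over 40 N, if the wrist force passes 120 N, or if a joint passes its speed limit or range.

### The arm

A 7-joint arm with a two-finger parallel gripper is mounted at the origin on the work surface. World frame = base frame: x ahead of the robot, y to its left, z up, the work surface at z = 0. Lengths are in m, angles in rad, forces in N, time in s.
With the tool pointing down it reaches from about 0.4 to 0.85 m from the base axis. Payload 10.4 kg.
Tool frame: the origin (TCP) lies midway between the tips of the shut fingers; the grasp point (between the pads) lies 19 mm behind it (manip.pinch_z is the distance from the TCP to the grasp point, in m); z points along the fingers, y is the line along which they close (so a half turn about z gives the same grasp; the last joint's range is limited). The gripper opens to 87 mm and grips with 3 to 60 N. Pads are 19 mm wide; open, the fingers measure 117 mm over their backs; the gripper's body (75 mm by 190 mm) begins 51 mm behind the grasp point.
Start: joints at [1.252, 0.332, -0.065, 1.46, 0.022, 1.35, -0.088], TCP at [0.182, -0.598, 0.223] pointing down, gripper open.
Joint ranges: [-2.6, 2.6], [-0.5, 2.12], [-1.47, 1.34], [0.16, 2.42], [-1.27, 4.41], [0.06, 2.06], [-2.6, 2.6]. Speed limits (rad/s): [2.22, 2.22, 2.79, 2.79, 3.14, 3.14, 3.14].

### API

Orientations are given as a unit quaternion [w, x, y, z].
In Python, from station import manip gives the robot as it stands. The module is installed in compiled form; this text tells all that it offers. Calls block until the motion is done:
- manip.move_pose(position, orientation): joint-space move of the TCP to a pose.
- manip.move_linear(position, orientation=None, speed=0.15): straight line of the TCP; orientation=None keeps the orientation; speed is the mean speed in m/s.
- manip.move_joints(angles): joint-space move.
- manip.let_go() and manip.gripper_close(): open the fingers fully, or close them until they stop; the grip force is fixed at half the most.
- manip.dwell(seconds).
- manip.inverse_kinematics(position, orientation): joint angles nearest the present ones, or None.
- manip.snapshot(name): name is "side" or "top" or "wrist"; returns a dict with "color" (400x640x3 uint8, red, green, blue), "fx", "fy", "cx", "cy" (pixels), "T" (4x4, takes a point from camera to world coordinates). Camera axes: x right, y down, z forward; pixel columns grow to the right and rows downward; lengths in m; the calibration is good to about 2 mm. A picture is of the moment at which its call begins. There is no depth.
A pose or a line that the arm cannot do raises manip.MotionError and nothing moves.
- manip.finish_job(): hands the job in; it is judged then, once.
Readings, each from a call of its own:
- manip.read_t(): time.
- manip.read_joints(): joint angles.
- manip.read_dq(): joint speeds.
- manip.read_tau(): joint torques, N m.
- manip.read_eef_pos(): TCP position.
- manip.read_ee_rot(): TCP orientation.
- manip.read_force(): force on the tool from outside, world axes, zero at the start.
- manip.read_torque(): the same for the moment, N m.
- manip.read_gripper_width(): opening from 0.0 (shut) to 1.0 (fully open).
- manip.read_finger_force(): force on a finger pad.
Only numpy, scipy, OpenCV 4.12 (cv2) and the standard library are available. Lean on these libraries where they do the work, as an engineer would, in place of code of your own. Each camera call takes 0.05 s, during which the arm holds its last target. There are 200 camera calls.

## Working session

There is one attempt and no reset: what is moved stays moved. The work goes in short steps, each a Python script; the robot and the scene stay as the last script left them, time stands still between calls to the robot, and variables do not carry over. Pictures are saved under pics/ and viewed, at most 10 in all, crops included, and the job is handed in when it is done.

```bash
mkdir -p pics
python3 - <<'E'
from station import manip
import cv2,numpy as np,pickle
d={}
for n in("top","side"):
    s=manip.snapshot(n);d[n]=s
    cv2.imwrite(f"pics/{n}0.png",s["color"][:,:,::-1])
    print(n,s["fx"],s["cx"],s["cy"],np.round(s["T"],3).tolist())
pickle.dump(d,open("s0.pkl","wb"))
print(manip.read_t(),manip.read_ee_rot(),manip.pinch_z,manip.read_force())
E
```

```text
top 427.69876660132934 314.9128594813281 201.10914743318685 [[-0.132, -0.966, 0.223, 0.281], [-0.991, 0.129, -0.027, 0.122], [-0.002, -0.224, -0.974, 1.138], [0.0, 0.0, 0.0, 1.0]]
side 406.0751130257356 317.66486551270816 197.96734550068436 [[-1.0, -0.005, 0.026, 0.483], [-0.021, 0.749, -0.663, 0.793], [-0.016, -0.663, -0.748, 0.821], [0.0, 0.0, 0.0, 1.0]]
0.1 [-5.93036086e-04  9.89080418e-01  1.47375566e-01 -1.31860219e-04] 0.0187 [-0.3863113  -0.49371992  0.02612312]
```

View pics/top0.png

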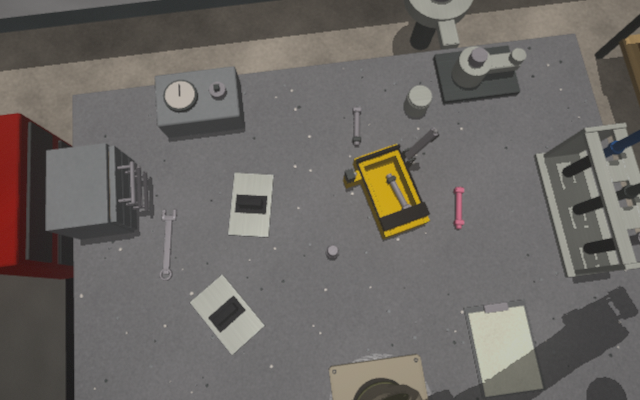

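View pics/side0.png

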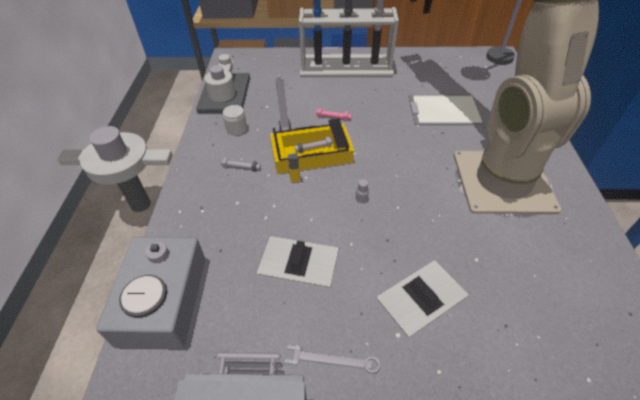

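The top view shows the caddy at (392,192), with its lip at (405,217), the keeper leaning outwards at (423,147) and the detent tower at (350,176). Two things look like the lid: plates with grip blocks at (251,205) and (227,314). The clipboard at (505,348) has no grip block, so it isn't a candidate. The plate at (251,205) is farther right (smaller y), so I choose that one. The pink bolt at (459,208) is a look-alike. Next is a close crop to check the choice.

```bash
cat > h.py <<'E'
import numpy as np,cv2
from station import manip
def ray(s,u,v,z):
    T=s["T"];d=T[:3,:3]@np.array([(u-s["cx"])/s["fx"],(v-s["cy"])/s["fy"],1.]);o=T[:3,3]
    return o+d*(z-o[2])/d[2]
def proj(s,P):
    T=np.linalg.inv(s["T"]);p=T[:3,:3]@np.asarray(P).T+T[:3,3:4]
    return np.array([s["fx"]*p[0]/p[2]+s["cx"],s["fy"]*p[1]/p[2]+s["cy"]]).T
E
python3 - <<'E'
import pickle,cv2
from h import *
s=pickle.load(open("s0.pkl","rb"))["top"]
c=s["color"][:,:,::-1]
cv2.imwrite("pics/crop0.png",cv2.resize(c[120:270,200:460],None,fx=3,fy=3,interpolation=cv2.INTER_CUBIC))
hsv=cv2.cvtColor(c,cv2.COLOR_BGR2HSV)
# lids: bright low sat
m=((hsv[:,:,2]>165)&(hsv[:,:,1]<50)).astype(np.uint8)
for nm,(x0,y0,x1,y1) in dict(A=(222,165,282,245),B=(180,268,272,360)).items():
    mm=np.zeros_like(m);mm[y0:y1,x0:x1]=m[y0:y1,x0:x1]
    n,l,st,_=cv2.connectedComponentsWithStats(mm);k=1+st[1:,4].argmax()
    pts=np.argwhere(l==k)[:,::-1]
    w=np.array([ray(s,u,v,0.006)[:2] for u,v in pts],np.float32)
    print(nm,st[k],cv2.minAreaRect(w))
m=((hsv[:,:,0]>18)&(hsv[:,:,0]<32)&(hsv[:,:,1]>150)&(hsv[:,:,2]>90))
p=np.argwhere(m[130:250,330:450])[:,::-1]+[330,130]
w=np.array([ray(s,u,v,0.05)[:2] for u,v in p],np.float32)
print(cv2.minAreaRect(w),len(p))
E
```

```text
A [ 229  174   44   63 1690] ((0.5545150637626648, 0.263412207365036), (0.10392548888921738, 0.17045404016971588), 79.10863494873047)
B [ 191  275   73   79 2041] ((0.2768871784210205, 0.3531491160392761), (0.170755535364151, 0.10474740713834763), 34.021488189697266)
((0.5324676632881165, -0.10017639398574829), (0.22678427398204803, 0.1429029107093811), 12.837328910827637) 2408
```

View pics/crop0.png

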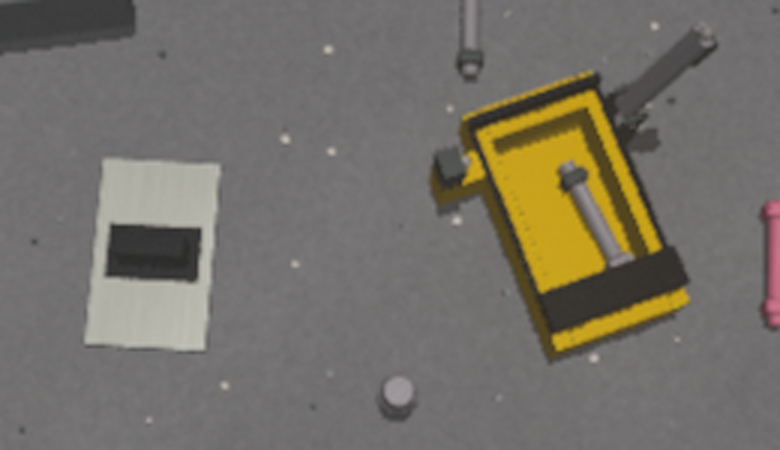

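The crop confirms the choice: the plate with the black grip block at about crop (153,253) is the right-hand lid. The caddy is at about crop (580,210), with the lip at (615,290), the stop wall at (535,100) and the bolt inside. I'll take wrist pictures over the caddy and the lid for more accurate poses.

```bash
cat >> h.py <<'E'
from scipy.spatial.transform import Rotation as R
def quat(psi,tilt=0.,axis_psi=None):
    """tool down, tool y along world azimuth psi (rad); then tilted by `tilt` about the horizontal axis psi+90deg"""
    y=np.array([np.cos(psi),np.sin(psi),0]);z=np.array([0,0,-1.]);M=np.stack([np.cross(y,z),y,z],1)
    ax=np.array([-np.sin(psi),np.cos(psi),0])
    q=(R.from_rotvec(ax*tilt)*R.from_matrix(M)).as_quat()
    return q[[3,0,1,2]]
E
python3 - <<'E'
from h import *
import pickle
def show(s): print(manip.read_t(),manip.read_joints().round(2) if hasattr(manip.read_joints(),'round') else manip.read_joints())
p=np.array(manip.read_eef_pos());
manip.move_linear([p[0],p[1],0.40],speed=0.3);show(0)
d={}
manip.move_pose([0.50,-0.10,0.40],quat(np.radians(12.8)));show(0)
s=d["caddy"]=manip.snapshot("wrist");cv2.imwrite("pics/wc.png",s["color"][:,:,::-1]);print(s["fx"],s["cx"],s["cy"],s["T"].round(3))
manip.move_pose([0.54,0.255,0.36],quat(np.radians(-10.9)));show(0)
s=d["lid"]=manip.snapshot("wrist");cv2.imwrite("pics/wl.png",s["color"][:,:,::-1]);print(s["T"].round(3))
pickle.dump(d,open("s1.pkl","wb"))
im=np.hstack([d["caddy"]["color"],d["lid"]["color"]])[:,:,::-1]
cv2.imwrite("pics/both.png",cv2.resize(np.vstack([d["caddy"]["color"],d["lid"]["color"]])[:,:,::-1],(480,600),interpolation=cv2.INTER_AREA))
E
```

```text
0.8417 [ 1.24  0.31 -0.05  1.12  0.02  1.71 -0.08]
2.9583 [ 0.74  0.09 -0.67  1.4   0.06  1.67  0.29]
280.38886250472547 323.02555042396864 199.98330651537438 [[ 0.976  0.209  0.064  0.483]
 [ 0.218 -0.934 -0.284 -0.023]
 [ 0.     0.291 -0.957  0.561]
 [ 0.     0.     0.     1.   ]]
4.3583 [ 0.2   0.39 -1.    1.25  0.33  1.66 -0.92]
[[ 0.982 -0.183 -0.055  0.557]
 [-0.191 -0.939 -0.287  0.333]
 [ 0.001  0.292 -0.956  0.521]
 [ 0.     0.     0.     1.   ]]
```

View pics/wc.png

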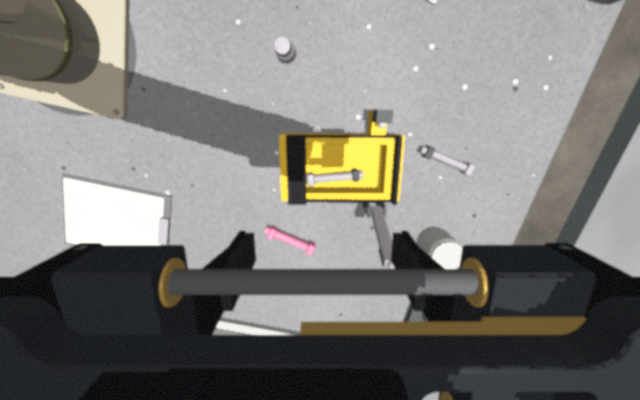

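View pics/wl.png

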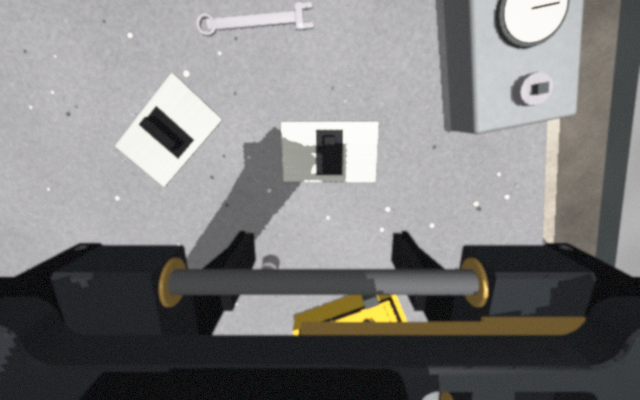

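```bash
cat > fit.py <<'E'
from h import *
import pickle
from scipy.optimize import minimize
K=4
def boxpts(x0,x1,y0,y1,z0,z1): return np.array([[x,y,z] for x in(x0,x1) for y in(y0,y1) for z in(z0,z1)])/1000.
def W(P,p):
    c,s=np.cos(p[2]),np.sin(p[2]);return np.c_[p[0]+c*P[:,0]-s*P[:,1],p[1]+s*P[:,0]+c*P[:,1],P[:,2]]
def fill(m,s,P,val=1):
    q=proj(s,P); q=(q+.5)*K-.5
    h=cv2.convexHull(q.astype(np.float32))
    cv2.fillConvexPoly(m,np.round(h*16).astype(np.int32),val,shift=4)
def fit(s,mask,boxes,ign,p0,roi):
    u0,v0,u1,v1=roi
    M=cv2.resize(mask.astype(np.float32),None,fx=K,fy=K,interpolation=cv2.INTER_LINEAR)>.5
    I=np.zeros(M.shape,np.uint8)
    for b in ign: fill(I,s,W(b,p0))
    ok=np.zeros(M.shape,bool);ok[v0*K:v1*K,u0*K:u1*K]=1;ok&=I==0
    def cost(p):
        m=np.zeros(M.shape,np.uint8)
        for b in boxes(p): fill(m,s,W(b,p))
        return ((m>0)!=M)[ok].sum()
    best=None
    for j in range(3):
        x0=np.array(p0 if best is None else best.x)
        sim=np.vstack([x0]+[x0+d for d in np.diag([.006,.006,.03])])
        best=minimize(cost,x0,method="Nelder-Mead",options=dict(initial_simplex=sim,xatol=1e-5,fatol=.5))
    return best.x,best.fun/K/K,M
d0=pickle.load(open("s0.pkl","rb"));d1=pickle.load(open("s1.pkl","rb"))
cad=lambda p:[boxpts(-116,109,-62,62,0,50),boxpts(-104,97,-62,62,50,55),boxpts(-104,-70,-62,62,50,72),boxpts(89,97,-62,62,50,70)]
ign=[boxpts(45,79,-66,-175,0,190),boxpts(40,84,66,110,0,95)]
def masks(s):
    hsv=cv2.cvtColor(s["color"],cv2.COLOR_RGB2HSV)
    return ((hsv[:,:,1]>110)&(hsv[:,:,0]>15)&(hsv[:,:,0]<35))|(hsv[:,:,2]<55), hsv
for nm,s,roi in(("top",d0["top"],(340,135,445,250)),("wrist",d1["caddy"],(255,100,420,225)),("side",d0["side"],(260,110,365,185))):
    m,_=masks(s); x,f,M=fit(s,m,cad,ign,[0.533,-0.10,0.225],roi)
    print("caddy",nm,x.round(4),np.degrees(x[2]).round(2),f)
lid=lambda p:[boxpts(-86.5,86.5,-54,54,0,6),boxpts(-10,10,-32,32,6,40)]
for nm,s,roi,th in(("top",d0["top"],(222,165,282,245),135),("wrist",d1["lid"],(265,108,395,198),None),("side",d0["side"],(245,225,350,295),150)):
    hsv=cv2.cvtColor(s["color"],cv2.COLOR_RGB2HSV);v=hsv[:,:,2]
    u0,v0,u1,v1=roi
    if th is None: th=190; 
    m=(v>th)|(v<50)
    ig=[] 
    x,f,M=fit(s,m,lid,ig,[0.5545,0.2634,-0.19],roi)
    print("lid",nm,x.round(4),np.degrees(x[2]).round(2),f,np.percentile(v[v0:v1,u0:u1],[5,25,50,75,95]))
E
python3 fit.py
```

```text
caddy top [ 0.5405 -0.1102  0.2263] 12.96 877.8125
caddy wrist [ 0.5388 -0.1083  0.2193] 12.56 1309.5
caddy side [ 0.538  -0.1102  0.2074] 11.88 645.5
lid top [ 0.5561  0.2637 -0.1882] -10.79 531.5625 [ 55. 113. 117. 176. 184.]
lid wrist [ 0.5577  0.2669 -0.1911] -10.95 2361.125 [ 39.95 155.   184.   210.   253.  ]
lid side [ 0.5534  0.263  -0.1884] -10.8 882.625 [ 59. 145. 147. 186. 193.]
```

```bash
python3 - <<'E'
s=open("fit.py").read()
i=s.index("for nm,s,roi in(")
s=s[:i]+'''
def solid(m,roi):
    u0,v0,u1,v1=roi;z=np.zeros(m.shape,np.uint8);z[v0:v1,u0:u1]=m[v0:v1,u0:u1]
    cs,_=cv2.findContours(z,cv2.RETR_EXTERNAL,cv2.CHAIN_APPROX_NONE)
    o=np.zeros_like(z);cv2.drawContours(o,[max(cs,key=cv2.contourArea)],-1,1,-1);return o>0
tiles=[]
def ov(s,roi,P,m):
    u0,v0,u1,v1=roi;c=s["color"][:,:,::-1].copy();
    big=cv2.resize(c,None,fx=K,fy=K,interpolation=cv2.INTER_CUBIC)
    for b,x in P:
        z=np.zeros(big.shape[:2],np.uint8);fill(z,s,W(b,x));cs,_=cv2.findContours(z,0,1);cv2.drawContours(big,cs,-1,(255,0,255),1)
    z=cv2.resize(m.astype(np.float32),None,fx=K,fy=K)>.5;cs,_=cv2.findContours(z.astype(np.uint8),0,1);cv2.drawContours(big,cs,-1,(0,255,0),1)
    t=big[v0*K:v1*K,u0*K:u1*K];f=min(390/t.shape[1],295/t.shape[0]);t=cv2.resize(t,None,fx=f,fy=f)
    o=np.zeros((295,390,3),np.uint8);o[:t.shape[0],:t.shape[1]]=t;tiles.append(o)
for nm,s,roi in(("top",d0["top"],(340,135,445,250)),("wrist",d1["caddy"],(255,100,420,225)),("side",d0["side"],(260,110,365,185))):
    m,_=masks(s);m=solid(m,roi); x,f,M=fit(s,m,cad,ign,[0.540,-0.109,0.22],roi)
    print("caddy",nm,x.round(4),np.degrees(x[2]).round(2),f);ov(s,roi,[(b,x) for b in cad(x)],m)
lid=lambda p:[boxpts(-86.5,86.5,-54,54,0,6),boxpts(-10,10,-32,32,6,40)]
for nm,s,roi,th in(("top",d0["top"],(222,165,282,245),142),("wrist",d1["lid"],(265,108,395,198),222),("side",d0["side"],(245,225,350,295),165)):
    v=s["color"].max(2);m=(v>th)
    if nm!="wrist": m=solid(m|(v<50),roi)
    else:
        m=m&(np.indices(v.shape)[0]>100);m=solid(m,roi);
        pts=np.argwhere(m)[:,::-1];h=cv2.convexHull(pts.astype(np.int32));z=np.zeros(m.shape,np.uint8);cv2.fillConvexPoly(z,h,1);m=z>0
    x,f,M=fit(s,m,lid,[],[0.5545,0.2634,-0.19],roi)
    print("lid",nm,x.round(4),np.degrees(x[2]).round(2),f)
    if nm=="wrist": ov(s,roi,[(b,x) for b in lid(x)],m)
cv2.imwrite("pics/ov.png",np.vstack([np.hstack(tiles[:2]),np.hstack(tiles[2:])]))
'''
open("fit.py","w").write(s)
E
python3 fit.py
```

```text
caddy top [ 0.5405 -0.1102  0.2255] 12.92 125.3125
caddy wrist [ 0.5385 -0.1078  0.22  ] 12.6 1179.9375
caddy side [ 0.5376 -0.1102  0.2124] 12.17 397.75
lid top [ 0.5558  0.264  -0.1913] -10.96 82.625
lid wrist [ 0.5562  0.2654 -0.1936] -11.09 1487.4375
lid side [ 0.5537  0.2632 -0.1891] -10.83 822.1875
```

View pics/ov.png

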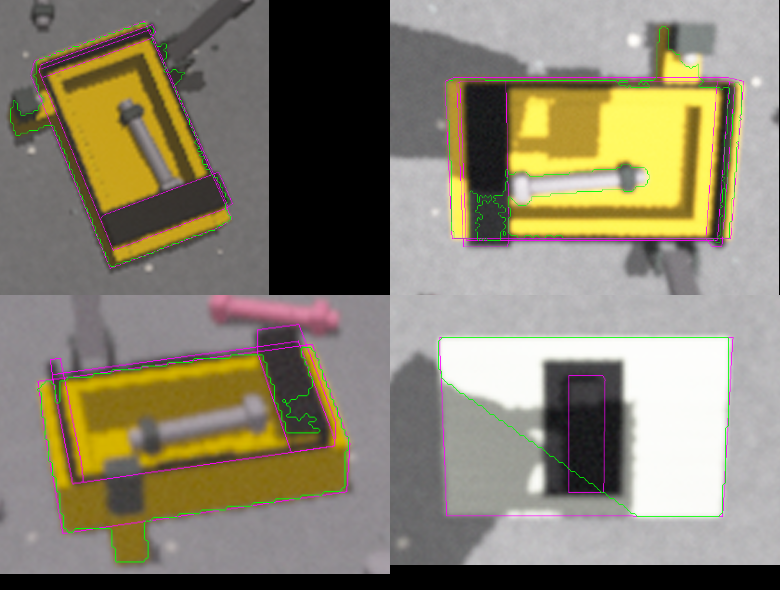

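The overlays match the caddy and lid outlines in all four tiles. The poses from the three cameras agree to about 2 mm. Now I'll grasp the lid and carry it to just above the hook position.

```bash
cat >> h.py <<'E'
CX,CY,CYAW=0.5393,-0.1097,np.radians(12.7)
LID=np.array([0.5557,0.2640]);LYAW=np.radians(-11.0)
Rc=R.from_euler("z",CYAW)
H=15.0 # TCP height above lid underside, mm
def c2w(p): return Rc.apply(np.asarray(p,float)/1000)+[CX,CY,0]
def w2c(p): return Rc.inv().apply(np.asarray(p)-[CX,CY,0])*1000
def lidpose(corner_x,corner_z,tilt,y=0.,L=-86.5):
    """TCP pose (world) with the lid's lower -x edge at caddy (corner_x,y,corner_z), +x end raised by tilt rad"""
    t=R.from_euler("y",-tilt)
    return c2w(np.array([corner_x,y,corner_z])+t.apply([-L,0,H])),quat(CYAW,-tilt)
def fc(): return Rc.inv().apply(np.mean([manip.read_force() for _ in range(3)],0))
E
python3 - <<'E'
from h import *
q=quat(LYAW)
manip.move_pose([*LID,0.09],q)
manip.move_linear([*LID,H/1000],q,speed=0.08)
print(manip.read_t(),manip.read_force())
manip.gripper_close()
print(manip.read_gripper_width(),manip.read_finger_force(),manip.read_eef_pos(),manip.read_force())
manip.move_linear([*LID,0.20],q,speed=0.2)
print(manip.read_gripper_width(),manip.read_finger_force(),fc())
p,q=lidpose(-45,110,np.radians(10)); manip.move_pose(p,q)
print(manip.read_t(),w2c(manip.read_eef_pos()),fc())
s=manip.snapshot("side");cv2.imwrite("pics/side1.png",cv2.resize(s["color"][40:240,190:430,::-1],None,fx=3,fy=3,interpolation=cv2.INTER_CUBIC))
import pickle;pickle.dump(s,open("s2.pkl","wb"))
E
```

```text
6.55 [ 0.94046101 -0.91216093  1.06041262]
0.2287384842287078 29.999452871270478 [0.55554309 0.264066   0.01497107] [-0.30088182  0.19178408  0.57490745]
0.2236695982985868 29.999429248273373 [-0.85071155 -1.29375433 -3.27477321]
10.1083 [ 38.22880245   1.38527481 139.96785522] [ 0.24849716  0.4353896  -2.52086188]
```

View pics/side1.png

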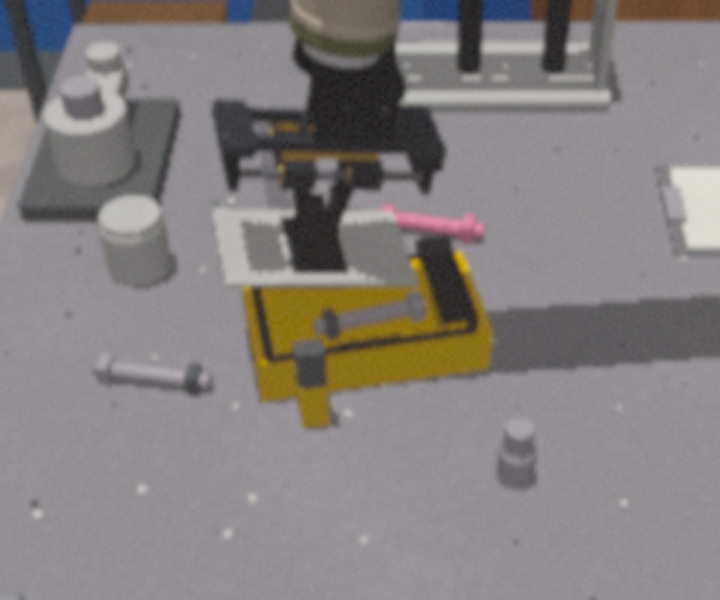

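The lid is held tilted with its robot-side end down, above the caddy at crop (310,245). Its lower end is near (410,280), just short of the lip at (445,280). Now hook by feel.

Run:
```python
from h import *
t=np.radians(10)
def f(): 
    v=[]
    for _ in range(5): v.append(manip.read_force()); manip.dwell(0.01)
    return Rc.inv().apply(np.mean(v,0))
p,q=lidpose(-45,54,t); manip.move_linear(p,q,speed=0.1); manip.dwell(.15)
b=f();print(manip.read_t(),w2c(manip.read_eef_pos())-w2c(p),b)
x=-45
while x>-104:
    x-=2 if x<-64 else 4
    p,q=lidpose(x,53,t); manip.move_linear(p,q,speed=0.05); d=f()-b
    print(x,round(w2c(manip.read_eef_pos())[0]-w2c(p)[0],1),d.round(1))
    if d[0]>5.2 or abs(d[1])>10 or abs(d[2])>10: break
print(manip.read_t(),w2c(manip.read_eef_pos())-w2c(p))
```

```text
11.0583 [ 0.40019261 -0.21814478  0.68823815] [-0.02814988 -0.09655866 -2.92105205]
-49 -0.2 [0.1 0.1 0.5]
-53 -0.1 [-0.2  0.3  0.5]
-57 -0.1 [0.3 0.  0.6]
-61 -0.1 [-0.3  0.   0.6]
-65 -0.1 [0.7 0.3 0.6]
-67 -0.0 [0.1 0.  0.2]
-69 -0.0 [-0.6 -0.2  0.4]
-71 -0.1 [-0.1  0.1  0.2]
-73 -0.1 [-0.3  0.   0.6]
-75 -0.1 [-0.3 -0.   0.3]
-77 0.3 [ 2.1 -0.1  0.1]
-79 0.3 [3.3 0.1 0.1]
-81 0.3 [ 4.2 -0.3  0.7]
-83 0.5 [ 5.6 -0.2  0.5]
15.1417 [ 0.46579595 -0.03595278  0.27427915]
```

Run:
```python
from h import *
def f(): 
    v=[]
    for _ in range(5): v.append(manip.read_force()); manip.dwell(0.01)
    return Rc.inv().apply(np.mean(v,0))
b=np.array([0,-.1,-2.5])
for x,z,a in [(-83.6,52.5,8),(-84,52,6),(-84.2,51.7,4),(-84.3,51.4,2.5),(-84.3,51,1),(-84.3,50.7,0),(-84.3,50.0,0),(-84.3,49.4,0),(-84.3,48.8,0)]:
    p,q=lidpose(x,z,np.radians(a)); manip.move_linear(p,q,speed=0.04); d=f()-b
    print(x,z,a,(w2c(manip.read_eef_pos())-w2c(p)).round(1),d.round(1),np.round(manip.read_torque(),2))
    if d[2]>9 or abs(d[0])>12 or abs(d[1])>8: print("stop");break
print(manip.read_t())
s=manip.snapshot("side");cv2.imwrite("pics/side2.png",cv2.resize(s["color"][80:220,230:400,::-1],None,fx=4,fy=4,interpolation=cv2.INTER_CUBIC))
```

```text
-83.6 52.5 8 [ 0.9 -0.   0.4] [ 5.5 -0.7  1.7] [ 0.14 -1.12 -0.11]
-84 52 6 [ 0.9 -0.1  0.3] [ 5.8 -1.1  1.5] [ 0.09 -1.27 -0.05]
-84.2 51.7 4 [ 0.9 -0.1  0.3] [ 5.8 -0.5  1.7] [ 0.07 -1.32 -0.08]
-84.3 51.4 2.5 [ 0.9 -0.1  0.3] [ 5.5 -0.8  1.4] [ 0.12 -1.34 -0.09]
-84.3 51 1 [ 0.8 -0.1  0.3] [5.5 0.1 1.2] [ 0.13 -1.32 -0.06]
-84.3 50.7 0 [ 0.7 -0.1  0.2] [ 5.2 -0.5  1.4] [ 0.15 -1.36 -0.05]
-84.3 50.0 0 [ 0.6 -0.1  0.3] [ 5.9 -0.1  0.9] [ 0.19 -1.4  -0.07]
-84.3 49.4 0 [ 0.7 -0.2  0.5] [5.5 0.4 4.7] [ 0.2  -1.15 -0.15]
-84.3 48.8 0 [ 0.7 -0.1  1.1] [ 2.1  0.6 12.2] [ 0.19 -0.46 -0.13]
stop
17.7667
```

Run:
```python
from h import *
p,q=lidpose(-84.3,49.6,0); manip.move_linear(p,q,speed=0.04)
manip.let_go(); manip.dwell(.2)
print(manip.read_t(),manip.read_force())
up=np.array(p)+[0,0,.13]; manip.move_linear(up,q,speed=0.2)
c=w2c(up); 
manip.move_linear(c2w([c[0]-20,-60,250]),q,speed=.3)
d={}
for n in("side","top","wrist"): d[n]=manip.snapshot(n)
import pickle;pickle.dump(d,open("s3.pkl","wb"));print(manip.read_t())
a=cv2.resize(d["side"]["color"][90:200,240:380,::-1],(398,313),interpolation=cv2.INTER_CUBIC)
b=cv2.resize(d["wrist"]["color"][60:260,190:446,::-1],(400,313),interpolation=cv2.INTER_CUBIC)
cv2.imwrite("pics/v3.png",np.hstack([a,b]))
```

```text
19.5417 [-0.31093107  0.20450272  0.04027227]
20.925
```

View pics/v3.png

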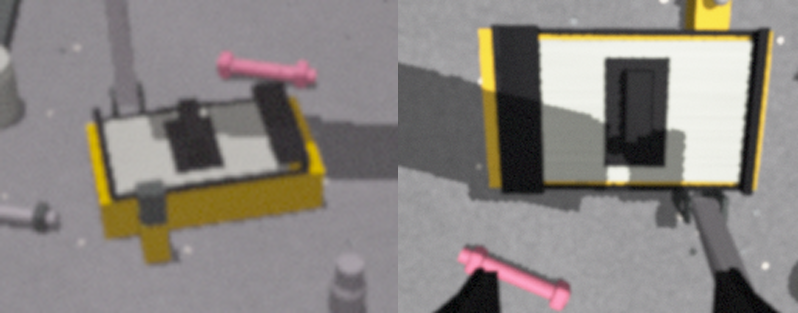

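The lid lies flat between the lip and the stop wall, seen at (190,145) in the side tile and (640,110) in the wrist tile. The keeper still leans outwards at (720,235) in the wrist tile. Now swing the keeper over.

```bash
cat > k.py <<'E'
from h import *
q=quat(CYAW)
def go(y,z,sp=0.15,x=62): manip.move_linear(c2w([x,y,z]),q,speed=sp)
def f():
    v=[]
    for _ in range(4): v.append(manip.read_force()); manip.dwell(0.01)
    return Rc.inv().apply(np.mean(v,0))
E
python3 - <<'E'
from k import *
manip.gripper_close()
go(-192,250,.3); go(-192,140,.25); b=f(); print(manip.read_t(),b)
for ph in (2.25,2.1,1.95,1.75):
    go(-72+145*np.cos(ph)-14.5,65+145*np.sin(ph)-38,.12)
    d=f()-b; print(ph,d.round(1))
    if np.abs(d).max()>25: raise SystemExit("force")
for ph in (1.5,1.3,1.1,.9,.7,.5,.35,.2):
    go(-72+112*np.cos(ph)-14*np.sin(ph)-9.5,65+112*np.sin(ph)+14*np.cos(ph),.12)
    d=f()-b; print(ph,d.round(1),w2c(manip.read_eef_pos()).round(1))
    if np.abs(d).max()>25: raise SystemExit("force")
print(manip.read_t())
E
```

```text
23.7417 [0.3999841  0.35455286 1.20827674]
2.25 [-0.6 -0.6 -1.1]
2.1 [-0.4 -1.  -1.3]
1.95 [-0.5 -0.7 -1.2]
1.75 [-0.5 -0.8 -1.2]
1.5 [-0.2 -0.7 -1.4] [ 62.2 -87.2 178.1]
1.3 [-0.5 -0.5 -1. ] [ 62.  -64.9 176.6]
1.1 [-1.  -1.1 -1.5] [ 62.  -43.2 171.2]
0.9 [-0.6 -0.3 -1.2] [ 62.  -23.  161.5]
0.7 [ 0.2 -0.7 -1.1] [ 62.   -5.  147.9]
0.5 [-0.6 -0.7 -0.9] [ 62.  10. 131.]
0.35 [-0.6 -0.3 -1. ] [ 61.9  18.8 116.6]
0.2 [-0.2 -0.2 -0.7] [ 61.9  25.4 101. ]
28.125
```

Run:
```python
from k import *
b=f()
for z in (96,92,88,86,84,82,80,79,78,77,76):
    go(34,z,.05); d=f()-b; print(z,d.round(1),w2c(manip.read_eef_pos()).round(1))
    if np.abs(d).max()>22: break
print(manip.read_t())
```

```text
96 [0.1 0.2 0.5] [62.  34.2 96. ]
92 [0.7 0.4 2. ] [62.4 33.9 92.1]
88 [0.1 0.2 0.4] [61.6 33.8 87.6]
86 [0.3 0.2 0.3] [61.8 33.9 85.8]
84 [0.4 0.  0.8] [62.  34.  83.9]
82 [-0.3  0.   0.5] [61.9 34.  81.9]
80 [-0.1 -0.2  0.2] [61.9 34.  79.9]
79 [-1.6  0.6  5.6] [62.2 34.  79.4]
78 [-5.2  0.7 14.3] [62.2 34.  79.2]
77 [-8.3  1.1 21.6] [62.3 34.  79. ]
76 [-12.    1.6  29.9] [62.4 34.  78.8]
31.375
```

Run:
```python
from k import *
go(34,200,.25); go(-60,290,.3,x=0); manip.dwell(.1)
s=manip.snapshot("side");w=manip.snapshot("wrist")
a=cv2.resize(s["color"][90:200,240:380,::-1],(398,313),interpolation=cv2.INTER_CUBIC)
b=cv2.resize(w["color"][60:260,190:446,::-1],(400,313),interpolation=cv2.INTER_CUBIC)
cv2.imwrite("pics/v4.png",np.hstack([a,b]));print(manip.read_t())
```

```text
32.8583
```

View pics/v4.png

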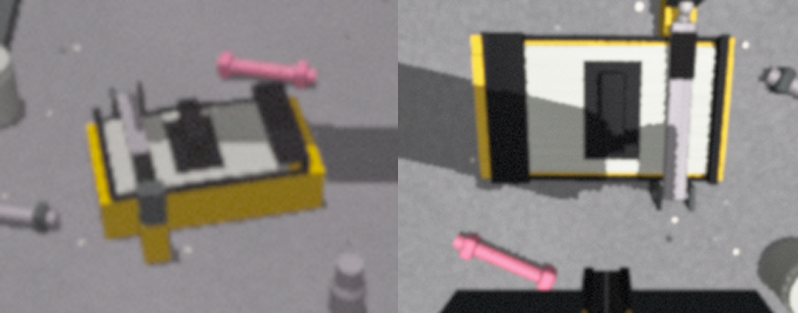

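The keeper bar lies level across the lid, at wrist tile (683,110), with its nose at the detent at (683,15). The press met a solid stop at z 79, which is the shut pad height. The lid is still home, so I'm handing in.

```bash
python3 -c "
from station import manip
print(manip.finish_job(),manip.read_t())"
```

```text
the job is handed in; nothing more can be done
the job is handed in; nothing more can be done
```

I closed the caddy and handed the job in at about 33 s of the 54 s allowed; no verdict came back. The last pictures show the lid flat behind the stop wall and the keeper bar level across it, but I saw no clear detent force peak on the way down, so the snap rests on the solid stop at the shut height.

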